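# Prove the shutter's gauge feet, then hold its flap at the balance point with the stylus

### The job

Take the stylus out of its stand by its handle and, with its ball tip, press the short gauge foot of the shutter stand and then the tall one. Then lower the same stylus between the two bars of the fork on the flap's free edge, swing the flap up to its balance point, where it would fall neither way (upright, its fork straight above the hinge), and finish there with the stylus still in your grip, holding the flap still between the bars. Do not let the flap topple over to the other side, do not touch the shutter stand or its flap with the gripper or arm, and leave the tin, ring gauge and V block alone.

Things in the scene. Friction and masses are not known exactly. Their poses are not given: they have to be found in the camera images.
- stylus: Loose probing stylus (about 80 g) standing upright in its stand. Origin at the very bottom of the ball tip, z along the stylus to the handle. White 6 mm ball tip and 6 mm round steel shaft up to z=72 mm, then a square aluminium handle 16 x 16 mm (sides along x and y) from z=72 to 120 mm with a 12 mm round button up to 124 mm.
- stylus_grip (a point): Point on the stylus axis in the middle of its square handle, 98 mm above the tip.
- stylus_tip (a point): The lowest point of the stylus's ball tip (the stylus's origin and axes).
- stand_top (a point): Centre of the top of the stylus stand, a fixed plain grey plastic block 50 x 50 x 85 mm; an upright 11 mm hole, 78 mm deep, opens here. At the start the shaft is in the hole and the handle's foot rests on the block, so the handle stands wholly above it; lift straight up by at least 75 mm to clear.
- shutter: Fixed shutter stand: dark steel base plate 140 x 180 x 12 mm with two 26 mm wide aluminium bearing posts at y=+-52 mm (tops 75 mm above the bench) and, hinged between them, the aluminium flap. Origin under the middle of the plate; x is level and points from the hinge to the side where the gauge feet stand (away from the side to which the flap leans at the start); y is along the hinge.
- hinge (a point): Middle of the flap's hinge axis, 62 mm above the bench, the axis lying along the shutter stand's y. Axes as shutter.
- fork (a point): Middle of the fork on the flap's free edge, 120 mm from the hinge axis: two parallel 5 mm round steel bars along y, at x=-11 and x=+11 mm (17 mm clear between them; from above about 12 mm while the flap leans at its start, enough for the upright stylus), between two cheeks at y=+-37 mm. z points along the flap away from the hinge, y along the hinge, x square to the flap.
- window (a point): Centre of the round glass window in the flap, 44 mm from the hinge axis (same axes as fork). The flap is a plate 80 mm wide, 6 mm thick, reaching 80 mm from the hinge; beyond its edge 40 mm are open up to the bars of the fork.
- flap (a joint): Flap angle. 0: leaning 0.70 rad out of upright to the shutter's -x side, on its stop, as at the start. 0.70: upright, its balance point (weight symmetrical about its plane). 1.40: fallen over to +x, on the other stop. The hinge is free: the flap (about 0.25 kg, centre of mass about 55 mm from the hinge) falls to a side when not held.
- foot_short: Short gauge foot, a 22 mm round steel post (28 mm at its foot) on the base plate, its fixed part 30 mm high; the two feet stand behind the hinge, near the plate's two corners on its +x side (x=48, y=+-62 mm), either foot at either corner. Origin at the centre of its underside, on the plate.
- short_top (a point): Centre of the flat top of the short foot's sprung plunger cap, 18 mm in diameter, 52 mm above the bench. It gives way up to 5 mm; it starts to sink at about 0.8 N and is fully down at 2.8 N.
- foot_tall: Tall gauge foot, like the short one but its fixed part is 55 mm high. Origin at the centre of its underside, on the plate.
- tall_top (a point): Centre of the flat top of the tall foot's sprung plunger cap, 18 mm in diameter, 77 mm above the bench. It gives way as the short one does.
- tin: Bystander: flat round tin, 48 mm across, 19 mm high. Origin at the centre of its underside.
- ring_gauge: Bystander: setting ring, 39 mm across, 14 mm high. Origin at the centre of its underside.
- v_block: Bystander: small steel V block 44 x 32 x 30 mm. Origin at the centre of its underside.

How it is judged:
By the outcome, as a careful person would: the job done as asked, in the order asked, and still so for the second after the job is handed in, while the arm keeps its last pose, push and grip.
It also fails if it takes over 58 s, if anything falls off the work surface, if the arm or the gripper's body presses on something with over 40 N, if the wrist force passes 120 N, or if a joint passes its speed limit or range.

### The arm

A 6-joint arm with a two-finger parallel gripper is mounted at the origin on a cart in front of the work surface, level with it; the furniture and walls round the work are solid. World frame = base frame: x ahead of the robot, y to its left, z up, the work surface at z = 0. Lengths are in m, angles in rad, forces in N, time in s.
With the tool pointing down it reaches from about 0.225 to 0.875 m from the base axis. Payload 3.4 kg.
Tool frame: the origin (TCP) lies at the very end of the fingers, on their centre line; the grasp point (between the pads) lies behind it (manip.grasp_offset is the z of the grasp point in the tool frame, in m); z points along the fingers, y is the line along which they close (so a half turn about z gives the same grasp; the last joint's range is limited). The gripper opens to 85 mm and grips with 20 to 120 N. Pads are 22 mm wide; open, the fingers measure 114 mm over their backs; the gripper's body (76 mm by 85 mm) begins 54 mm behind the grasp point. The pads swing forward as they close: fully open they stand 13 mm farther back than shut.
Start: joints at [-1.366, 0.276, 1.505, -0, 1.361, -0.121], TCP at [0.184, -0.545, 0.231] pointing down, gripper open.
Joint ranges: [-2.89, 2.89], [-0.75, 2.08], [0.22, 2.7], [-1.18, 4.32], [0.11, 2.71], [-2.7, 2.7]. Speed limits (rad/s): [2.57, 2.57, 3.14, 3.14, 3.14, 3.14].

### API

Orientations are given as a unit quaternion [w, x, y, z].
In Python, from rig import manip gives the robot as it stands.
- The arm moves only by the shell command python3 -m pendant 'ROWS' [FORCE]. ROWS is JSON, a list of rows, each an object of numbers: "dx", "dy", "dz": the shift along the tool's x, y, z in m; "rx", "ry", "rz": the turn, a rotation vector about the tool's x, y, z in degrees; "hand": the finger opening in m, from 0 to 0.0854. In form: [{"dx": .., "dy": .., "dz": .., "rx": .., "ry": .., "rz": .., "hand": ..}, ...]. A call has 1 to 12 rows; each row shifts and turns the commanded pose from where the row before left it, along the tool's axes as they then stand; what a row does not reach is not made up. A row lasts 1/12 s, in which the tool goes at most 41.7 mm and 7.16 degrees, less where a joint would pass 70% of its speed; a pose out of reach is approached as far as the arm can. A call is refused whole if a number of a shift passes 0.0417 or a number of a turn 7.16, either way. A call with a gripper value outside its range is refused whole. The fingers move at their own pace and stop on an object; FORCE is the grip in N (left out, the last holds). Time passes only in rows, so rows that do not move let the fingers close. It gives the time, the measured TCP pose, the force, the opening and the grip force at its end, in the units of the state.
- manip.get_state(): the state, without advancing time (a new reading comes with each control period).
- manip.get_image(name): name is "side" or "top"; returns a dict with "frame" (420x560x3 uint8, red, green, blue), "fx", "fy", "cx", "cy" (pixels), "distortion" ([k1, k2, p1, p2, k3] as OpenCV has them; the pictures are not rectified), "position" and "attitude" of the camera in the world. Camera axes: x right, y up, looking along -z (the intrinsics and any distortion apply to the point x, -y, -z); pixel columns grow to the right and rows downward; lengths in m; the calibration is good to about 2 mm. A picture is of the moment at which its call begins. There is no depth.
- manip.sign_off(): hands the job in; it is judged then, once.
The state is a dict: "clock": time; "qpos": joint angles; "qd": joint speeds; "effort": joint torques, N m; "position": TCP position; "ee_rot": TCP orientation; "contact_force": force on the tool from outside, world axes, zero at the start; "moment": the same for the moment, N m; "width": finger opening in m; "gripper_force": force on a finger pad.
Only numpy, scipy, OpenCV 4.12 (cv2) and the standard library are available. Lean on these libraries where they do the work, as an engineer would, in place of code of your own. Each camera call takes 0.05 s, during which the arm holds its last target. There are 200 camera calls.

## Working session

There is one attempt and no reset: what is moved stays moved. The work goes in short steps, Python scripts to look and compute and a shell command to move; the robot and the scene stay as the last step left them, time stands still between calls to the robot, and variables do not carry over. Pictures are saved under pics/ and viewed, at most 10 in all, crops included, and the job is handed in when it is done.

```bash
ls; mkdir -p pics
python3 - <<'E'
from rig import manip
import cv2
s=manip.get_state(); print(s); print(manip.grasp_offset)
for n in("side","top"):
    d=manip.get_image(n); cv2.imwrite(f"pics/{n}0.png",d["frame"][:,:,::-1]); print(n,{k:v for k,v in d.items() if k!="frame"})
E
```

```text
pics
{'clock': 0.0, 'qpos': array([-1.36602475e+00,  2.76610550e-01,  1.50614490e+00,  1.99456396e-05,
        1.36067267e+00, -1.21008226e-01]), 'qd': array([-2.17463683e-04, -2.29249208e-03, -2.90290669e-05,  1.02623167e-03,
       -4.67730922e-04, -3.05247248e-04]), 'effort': array([ 1.39246560e-03, -4.16762531e+01, -2.45804036e+01,  1.41793862e-04,
        1.12448234e-02,  1.73115751e-06]), 'position': array([ 0.18391758, -0.54424142,  0.23042614]), 'ee_rot': array([-9.17336080e-04,  9.86762671e-01,  1.62168396e-01, -2.86819358e-05]), 'contact_force': array([-0.63758404,  0.25789129, -0.42731333]), 'moment': array([ 0.0601242 , -0.01656752,  0.00671714]), 'gripper_force': 0.0, 'width': 0.08540121151127314}
-0.0187
side {'fx': 542.0731801925101, 'fy': 542.0731801925101, 'cx': 284.5668898627742, 'cy': 204.6252239238495, 'distortion': array([0.04250637, 0.        , 0.        , 0.        , 0.        ]), 'position': array([ 0.15403368, -0.883784  ,  0.79312223]), 'attitude': array([ 0.87246371,  0.44292927, -0.09330884, -0.1841581 ])}
top {'fx': 494.3565459365707, 'fy': 494.3565459365707, 'cx': 284.72239553421707, 'cy': 209.32171816432623, 'distortion': array([-0.10217754,  0.        ,  0.        ,  0.        ,  0.        ]), 'position': array([ 0.35080585, -0.02519642,  1.19456106]), 'attitude': array([ 0.70780195,  0.05682772, -0.07268256, -0.70036009])}
```

View pics/side0.png

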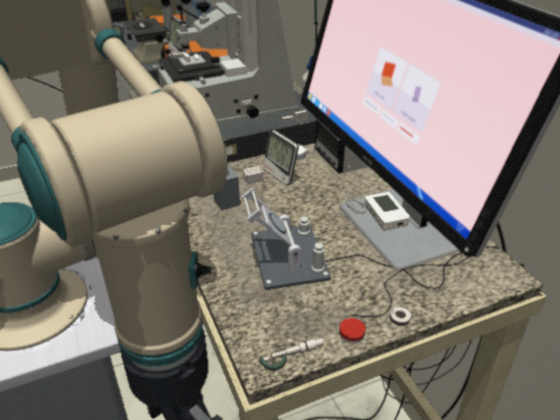

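View pics/top0.png

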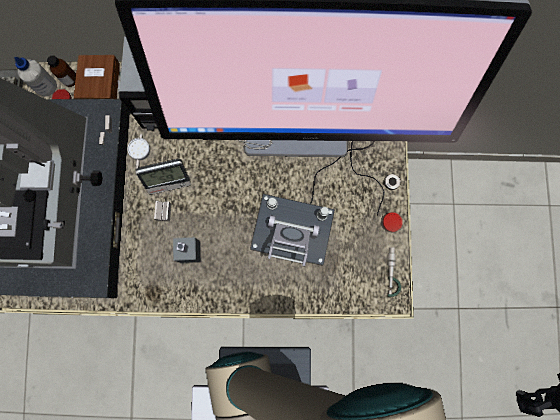

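The top view shows the stand near (186,249), the shutter near (290,230), and feet near (272,203) and (323,213). The V block is at (161,211), the tin at (392,222) and the ring at (392,182). I'll enlarge the crops next.

Run:
```python
import cv2,numpy as np
a=cv2.imread("pics/top0.png");b=cv2.imread("pics/side0.png")
A=cv2.resize(a[190:275,165:340],None,fx=4.5,fy=4.5,interpolation=cv2.INTER_CUBIC)
B=cv2.resize(b[150:292,200:340],None,fx=4,fy=4,interpolation=cv2.INTER_CUBIC)
cv2.imwrite("pics/cA.png",A);cv2.imwrite("pics/cB.png",B)
```

```text
(no output)
```

View pics/cA.png

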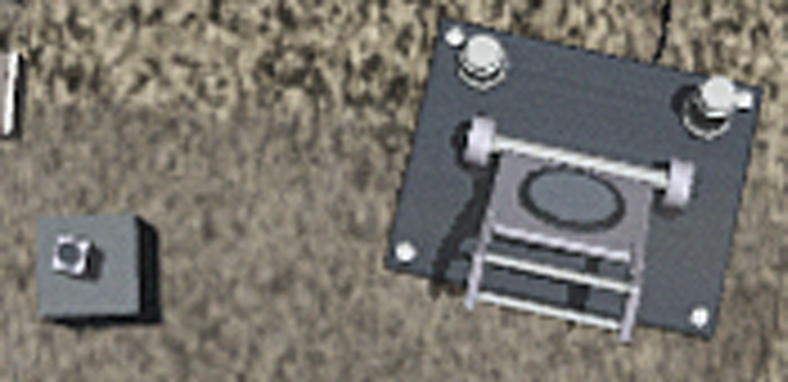

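View pics/cB.png

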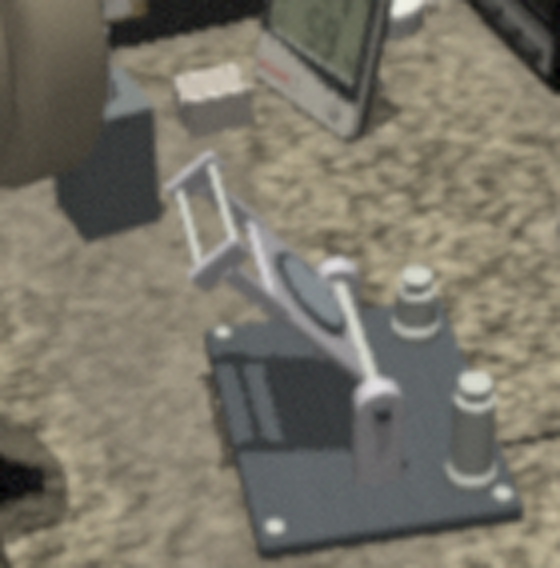

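Crop A shows the stylus button at (72,255), the short cap at (482,52) and the tall cap at (718,95). The bars run (485,258)–(635,287) and (480,295)–(625,325). Crop B confirms that the short foot is the +y one and the tall foot is the -y one.

```bash
cat > h.py <<'E'
import cv2,numpy as np,json
from scipy.spatial.transform import Rotation as R
from rig import manip
def ray(d,px):
    K=np.array([[d["fx"],0,d["cx"]],[0,d["fy"],d["cy"]],[0,0,1]])
    u=cv2.undistortPoints(np.array(px,float).reshape(-1,1,2),K,np.array(d["distortion"]))[:,0]
    q=d["attitude"];r=R.from_quat([q[1],q[2],q[3],q[0]])
    return np.array(d["position"]),r.apply(np.c_[u[:,0],-u[:,1],-np.ones(len(u))])
def onz(d,px,z):
    o,v=ray(d,px);return o+v*((np.array(z)-o[2])/v[:,2])[:,None]
def proj(d,P):
    q=d["attitude"];r=R.from_quat([q[1],q[2],q[3],q[0]])
    c=r.inv().apply(np.atleast_2d(P)-d["position"])*[1,-1,-1]
    K=np.array([[d["fx"],0,d["cx"]],[0,d["fy"],d["cy"]],[0,0,1]])
    return cv2.projectPoints(c,np.zeros(3),np.zeros(3),K,np.array(d["distortion"]))[0][:,0]
def tri(a,pa,b,pb):
    o1,v1=ray(a,[pa]);o2,v2=ray(b,[pb]);A=np.c_[v1[0],-v2[0]]
    t=np.linalg.lstsq(A,o2-o1,rcond=None)[0];p,q=o1+t[0]*v1[0],o2+t[1]*v2[0]
    return (p+q)/2,np.linalg.norm(p-q)
E
python3 - <<'E'
from h import *
np.set_printoptions(precision=4,suppress=True)
T=manip.get_image("top");S=manip.get_image("side")
A=lambda l:(np.array(l,float)+.5)/4.5-.5+[165,190]
B=lambda l:(np.array(l,float)+.5)/4-.5+[200,150]
print("plate",onz(T,A([(443,18),(762,90),(712,338),(388,266)]),[.012]*4))
print("plateS",onz(S,B([(448,303),(520,515),(262,552),(208,335)]),[.012]*4))
print("feet",onz(T,A([(482,50),(718,95)]),[.052,.077]),onz(S,B([(418,274),(476,382)]),[.052,.077]))
print("button",onz(T,A([(72,255)]),[.137]),"standtop",onz(T,A([(38,217),(137,215),(138,317),(39,318)]),[.085]*4))
c=onz(T,A([(52,235),(93,237),(93,276),(52,275)]),[.133]*4);print("handle",c)
print("posts",onz(T,A([(480,133),(680,178)]),[.075]*2))
zz=.062+.12*np.cos(.7)
for n,x,y in(("farbar",(485,258),(635,287)),("nearbar",(480,295),(625,325))):
    s=.011*np.sin(.7)*(1 if n=="farbar" else -1)
    # fork x axis tilted: +x bar is higher
    print(n,onz(T,A([x,y]),[zz+s]*2))
E
```

```text
plate [[ 0.6088  0.0024  0.012 ]
 [ 0.5712 -0.1711  0.012 ]
 [ 0.4367 -0.1432  0.012 ]
 [ 0.4733  0.0295  0.012 ]]
plateS [[ 0.6099 -0.0064  0.012 ]
 [ 0.5664 -0.1789  0.012 ]
 [ 0.435  -0.15    0.012 ]
 [ 0.4721  0.0225  0.012 ]]
feet [[ 0.5832 -0.0192  0.052 ]
 [ 0.5562 -0.1404  0.077 ]] [[ 0.5827 -0.021   0.052 ]
 [ 0.5565 -0.1431  0.077 ]]
button [[0.4636 0.1747 0.137 ]] standtop [[0.4881 0.2025 0.085 ]
 [0.4898 0.1527 0.085 ]
 [0.4386 0.1502 0.085 ]
 [0.4374 0.1997 0.085 ]]
handle [[0.4735 0.1855 0.133 ]
 [0.4728 0.1657 0.133 ]
 [0.4541 0.1649 0.133 ]
 [0.4543 0.1847 0.133 ]]
posts [[ 0.5353 -0.0189  0.075 ]
 [ 0.5133 -0.121   0.075 ]]
farbar [[ 0.4621 -0.0225  0.1609]
 [ 0.4493 -0.0925  0.1609]]
nearbar [[ 0.4461 -0.0203  0.1467]
 [ 0.4327 -0.0887  0.1467]]
```

```bash
python3 -m pendant '[{"rz":-7.13},{"rz":-7.13},{"rz":-7.13},{"rz":-7.13},{"rz":-7.13},{"rz":-7.13},{"rz":-7.13},{"rz":-7.13},{"rz":-7.13},{"rz":-7.13}]' 60
python3 - <<'E'
from h import *
T=manip.get_image("top");S=manip.get_image("side")
for a,b in(((455,140),(470,249)),((141,133),(303,104))): print(tri(T,a,S,b))
E
```

```text
(array([ 0.68474254, -0.40279213,  0.22672207]), np.float64(0.004389046809671601))
(array([0.70722631, 0.26334038, 0.18014307]), np.float64(0.00898459006342836))invalid input
```

```bash
python3 -m pendant '[{"dx":0,"dy":0,"dz":0,"rx":0,"ry":0,"rz":-7.1,"hand":0.085},{"rz":-7.1,"hand":0.085}]' 60; echo; python3 -m pendant '[{"dx":0,"dy":0,"dz":0,"rx":0,"ry":0,"rz":-7.1,"hand":0.085},{"dx":0,"dy":0,"dz":0,"rx":0,"ry":0,"rz":-7.1,"hand":0.085}]' 60;python3 -m pendant '[{"rz":-7.1}]'
```

```text
clock: 0.47
position: [0.184, -0.5447, 0.2312]
ee_rot: [-0.0, 0.958, 0.286, 0.0]
contact_force: [0.3, 0.0, 0.7]
width: 0.085
gripper_force: 0.0invalid input
invalid input
```

```bash
python3 -m pendant '[{"dx":0,"dy":0,"dz":0,"rx":0,"ry":0,"rz":-7.1,"hand":0.085},{"dx":0,"dy":0,"dz":0,"rx":0,"ry":0,"rz":-7.1,"hand":0.085},{"dx":0,"dy":0,"dz":0,"rx":0,"ry":0,"rz":-7.1,"hand":0.085},{"dx":0,"dy":0,"dz":0,"rx":0,"ry":0,"rz":-7.1,"hand":0.085},{"dx":0,"dy":0,"dz":0,"rx":0,"ry":0,"rz":-7.1,"hand":0.085},{"dx":0,"dy":0,"dz":0,"rx":0,"ry":0,"rz":-7.1,"hand":0.085},{"dx":0,"dy":0,"dz":0,"rx":0,"ry":0,"rz":-7.1,"hand":0.085},{"dx":0,"dy":0,"dz":0,"rx":0,"ry":0,"rz":-7.1,"hand":0.085},{"dx":0,"dy":0,"dz":0,"rx":0,"ry":0,"rz":0,"hand":0.085}]' 60
```

```text
clock: 1.22
position: [0.184, -0.5447, 0.2312]
ee_rot: [-0.0, 0.708, 0.706, 0.0]
contact_force: [-0.3, 0.4, -0.3]
width: 0.0852
gripper_force: 0.0
```

```bash
python3 -m pendant '[{"dx":0.036,"dy":0.014,"dz":0,"rx":0,"ry":0,"rz":0,"hand":0.085},{"dx":0.036,"dy":0.014,"dz":0,"rx":0,"ry":0,"rz":0,"hand":0.085},{"dx":0.036,"dy":0.014,"dz":0,"rx":0,"ry":0,"rz":0,"hand":0.085},{"dx":0.036,"dy":0.014,"dz":0,"rx":0,"ry":0,"rz":0,"hand":0.085},{"dx":0.036,"dy":0.014,"dz":0,"rx":0,"ry":0,"rz":0,"hand":0.085},{"dx":0.036,"dy":0.014,"dz":0,"rx":0,"ry":0,"rz":0,"hand":0.085},{"dx":0.036,"dy":0.014,"dz":0,"rx":0,"ry":0,"rz":0,"hand":0.085},{"dx":0.036,"dy":0.014,"dz":0,"rx":0,"ry":0,"rz":0,"hand":0.085},{"dx":0.036,"dy":0.014,"dz":0,"rx":0,"ry":0,"rz":0,"hand":0.085},{"dx":0.036,"dy":0.014,"dz":0,"rx":0,"ry":0,"rz":0,"hand":0.085}]' 60
```

```text
clock: 2.05
position: [0.3263, -0.1839, 0.2315]
ee_rot: [0.001, 0.711, 0.703, 0.0]
contact_force: [0.6, -0.5, -0.5]
width: 0.0848
gripper_force: 0.0
```

```bash
python3 -m pendant '[{"dx":0.036,"dy":0.014,"dz":0,"rx":0,"ry":0,"rz":0,"hand":0.085},{"dx":0.036,"dy":0.014,"dz":0,"rx":0,"ry":0,"rz":0,"hand":0.085},{"dx":0.036,"dy":0.014,"dz":0,"rx":0,"ry":0,"rz":0,"hand":0.085},{"dx":0.036,"dy":0.014,"dz":0,"rx":0,"ry":0,"rz":0,"hand":0.085},{"dx":0.036,"dy":0.014,"dz":0,"rx":0,"ry":0,"rz":0,"hand":0.085},{"dx":0.036,"dy":0.014,"dz":0,"rx":0,"ry":0,"rz":0,"hand":0.085},{"dx":0.036,"dy":0.014,"dz":0,"rx":0,"ry":0,"rz":0,"hand":0.085},{"dx":0.036,"dy":0.013,"dz":0,"rx":0,"ry":0,"rz":0,"hand":0.085},{"dx":0.036,"dy":0.013,"dz":0,"rx":0,"ry":0,"rz":0,"hand":0.085},{"dx":0.035,"dy":0.013,"dz":0,"rx":0,"ry":0,"rz":0,"hand":0.085},{"dx":0,"dy":0,"dz":0,"rx":0,"ry":0,"rz":0,"hand":0.085},{"dx":0,"dy":0,"dz":0,"rx":0,"ry":0,"rz":0,"hand":0.085}]' 60
```

```text
clock: 3.05
position: [0.4654, 0.1742, 0.2309]
ee_rot: [-0.0, 0.709, 0.705, -0.0]
contact_force: [-0.8, -0.8, -0.2]
width: 0.0849
gripper_force: 0.0
```

```bash
python3 -m pendant '[{"dx":0,"dy":-0.0015,"dz":0.017,"rx":0,"ry":0,"rz":0,"hand":0.085},{"dx":0,"dy":0,"dz":0.017,"rx":0,"ry":0,"rz":0,"hand":0.085},{"dx":0,"dy":0,"dz":0.017,"rx":0,"ry":0,"rz":0,"hand":0.085},{"dx":0,"dy":0,"dz":0.017,"rx":0,"ry":0,"rz":0,"hand":0.085},{"dx":0,"dy":0,"dz":0.017,"rx":0,"ry":0,"rz":0,"hand":0.085},{"dx":0,"dy":0,"dz":0.017,"rx":0,"ry":0,"rz":0,"hand":0.085},{"dx":0,"dy":0,"dz":0.017,"rx":0,"ry":0,"rz":0,"hand":0.085},{"dx":0,"dy":0,"dz":0.016,"rx":0,"ry":0,"rz":0,"hand":0.085},{"dx":0,"dy":0,"dz":0,"rx":0,"ry":0,"rz":0,"hand":0.04},{"dx":0,"dy":0,"dz":0,"rx":0,"ry":0,"rz":0,"hand":0.04},{"dx":0,"dy":0,"dz":0,"rx":0,"ry":0,"rz":0,"hand":0.04},{"dx":0,"dy":0,"dz":0,"rx":0,"ry":0,"rz":0,"hand":0.03}]' 60
python3 -m pendant '[{"dx":0,"dy":0,"dz":0,"rx":0,"ry":0,"rz":0,"hand":0.01},{"dx":0,"dy":0,"dz":0,"rx":0,"ry":0,"rz":0,"hand":0.005},{"dx":0,"dy":0,"dz":0,"rx":0,"ry":0,"rz":0,"hand":0.005},{"dx":0,"dy":0,"dz":0,"rx":0,"ry":0,"rz":0,"hand":0.005},{"dx":0,"dy":0,"dz":0,"rx":0,"ry":0,"rz":0,"hand":0.005},{"dx":0,"dy":0,"dz":0,"rx":0,"ry":0,"rz":0,"hand":0.005}]' 60
```

```text
clock: 4.05
position: [0.4646, 0.1723, 0.0975]
ee_rot: [0.001, 0.71, 0.705, 0.001]
contact_force: [0.4, 0.0, -0.2]
width: 0.0384
gripper_force: 0.0
clock: 4.55
position: [0.4643, 0.1726, 0.0973]
ee_rot: [0.001, 0.709, 0.705, 0.001]
contact_force: [-0.4, -1.8, 5.9]
width: 0.0156
gripper_force: 58.6
```

```bash
python3 -m pendant '[{"dx":0,"dy":0,"dz":-0.01,"rx":0,"ry":0,"rz":0,"hand":0.005},{"dx":0,"dy":0,"dz":-0.015,"rx":0,"ry":0,"rz":0,"hand":0.005},{"dx":0,"dy":0,"dz":-0.015,"rx":0,"ry":0,"rz":0,"hand":0.005},{"dx":0,"dy":0,"dz":-0.015,"rx":0,"ry":0,"rz":0,"hand":0.005},{"dx":0,"dy":0,"dz":-0.015,"rx":0,"ry":0,"rz":0,"hand":0.005},{"dx":0,"dy":0,"dz":-0.015,"rx":0,"ry":0,"rz":0,"hand":0.005},{"dx":0,"dy":0,"dz":-0.015,"rx":0,"ry":0,"rz":0,"hand":0.005},{"dx":0,"dy":0,"dz":-0.015,"rx":0,"ry":0,"rz":0,"hand":0.005},{"dx":0,"dy":0,"dz":0,"rx":0,"ry":0,"rz":0,"hand":0.005}]' 60
```

```text
clock: 5.3
position: [0.4654, 0.1731, 0.214]
ee_rot: [0.002, 0.709, 0.705, 0.002]
contact_force: [0.7, -0.4, 0.0]
width: 0.0157
gripper_force: 58.5
```

```bash
python3 -m pendant '[{"dx":-0.019,"dy":0.012,"dz":0,"rx":0,"ry":0,"rz":0,"hand":0.005},{"dx":-0.019,"dy":0.012,"dz":0,"rx":0,"ry":0,"rz":0,"hand":0.005},{"dx":-0.019,"dy":0.012,"dz":0,"rx":0,"ry":0,"rz":0,"hand":0.005},{"dx":-0.019,"dy":0.012,"dz":0,"rx":0,"ry":0,"rz":0,"hand":0.005},{"dx":-0.019,"dy":0.012,"dz":0,"rx":0,"ry":0,"rz":0,"hand":0.005},{"dx":-0.019,"dy":0.012,"dz":0,"rx":0,"ry":0,"rz":0,"hand":0.005},{"dx":-0.019,"dy":0.012,"dz":0,"rx":0,"ry":0,"rz":0,"hand":0.005},{"dx":-0.019,"dy":0.012,"dz":0,"rx":0,"ry":0,"rz":0,"hand":0.005},{"dx":-0.019,"dy":0.012,"dz":0,"rx":0,"ry":0,"rz":0,"hand":0.005},{"dx":-0.022,"dy":0.01,"dz":0,"rx":0,"ry":0,"rz":0,"hand":0.005},{"dx":0,"dy":0,"dz":0,"rx":0,"ry":0,"rz":0,"hand":0.005},{"dx":0,"dy":0,"dz":0,"rx":0,"ry":0,"rz":0,"hand":0.005}]' 60
python3 - <<'E'
from h import *
d=manip.get_image("side")
f=d["frame"][:,:,::-1].copy();p=proj(d,[[.583,-.02,.052],[.583,-.02,.13]]);print(p)
cv2.imwrite("pics/s1.png",cv2.resize(f[130:290,200:400],None,fx=3.7,fy=3.7,interpolation=cv2.INTER_CUBIC))
E
```

```text
clock: 6.3
position: [0.5804, -0.0219, 0.2098]
ee_rot: [-0.001, 0.71, 0.704, -0.001]
contact_force: [-0.0, 0.4, -0.7]
width: 0.016
gripper_force: 58.6
[[304.0487797  217.83564531]
 [304.80459218 189.15895252]]
```

View pics/s1.png

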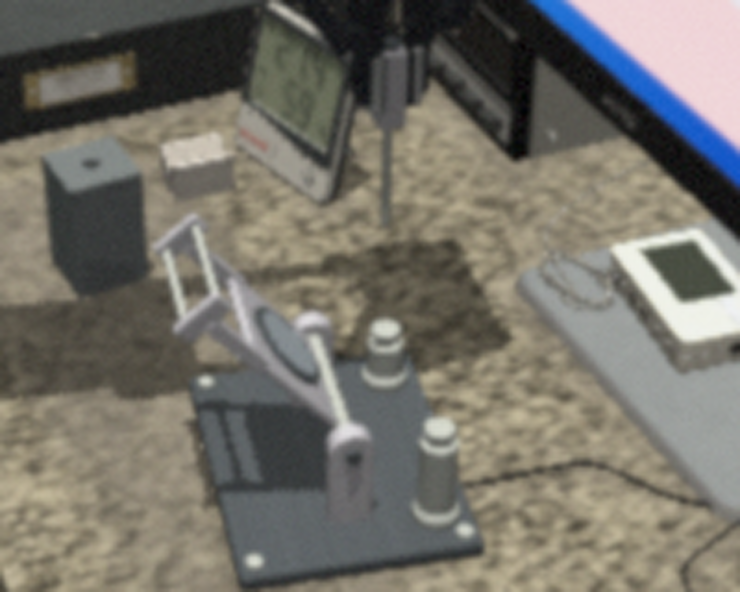

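The stylus is straight in the grip. Its tip is at about (304.6,191), right above the short foot.

```bash
python3 -m pendant '[{"dx":0.001,"dy":0.002,"dz":0.015,"rx":0,"ry":0,"rz":0,"hand":0.005},{"dx":0,"dy":0,"dz":0.015,"rx":0,"ry":0,"rz":0,"hand":0.005},{"dx":0,"dy":0,"dz":0.015,"rx":0,"ry":0,"rz":0,"hand":0.005},{"dx":0,"dy":0,"dz":0.015,"rx":0,"ry":0,"rz":0,"hand":0.005},{"dx":0,"dy":0,"dz":0.006,"rx":0,"ry":0,"rz":0,"hand":0.005},{"dx":0,"dy":0,"dz":0.003,"rx":0,"ry":0,"rz":0,"hand":0.005},{"dx":0,"dy":0,"dz":0,"rx":0,"ry":0,"rz":0,"hand":0.005},{"dx":0,"dy":0,"dz":0,"rx":0,"ry":0,"rz":0,"hand":0.005}]' 60
python3 -m pendant '[{"dx":0,"dy":0,"dz":0.002,"rx":0,"ry":0,"rz":0,"hand":0.005},{"dx":0,"dy":0,"dz":0.002,"rx":0,"ry":0,"rz":0,"hand":0.005},{"dx":0,"dy":0,"dz":0,"rx":0,"ry":0,"rz":0,"hand":0.005}]' 60
```

```text
clock: 7.02
position: [0.5829, -0.0198, 0.1429]
ee_rot: [0.0, 0.709, 0.705, 0.0]
contact_force: [0.4, 0.0, -0.1]
width: 0.0157
gripper_force: 58.6
clock: 7.27
position: [0.5826, -0.0201, 0.1385]
ee_rot: [0.0, 0.709, 0.705, 0.0]
contact_force: [0.7, -0.1, -0.8]
width: 0.0158
gripper_force: 58.6
```

```bash
python3 -m pendant '[{"dx":0,"dy":0,"dz":0.002,"rx":0,"ry":0,"rz":0,"hand":0.005},{"dx":0,"dy":0,"dz":0.002,"rx":0,"ry":0,"rz":0,"hand":0.005},{"dx":0,"dy":0,"dz":0.0015,"rx":0,"ry":0,"rz":0,"hand":0.005},{"dx":0,"dy":0,"dz":0,"rx":0,"ry":0,"rz":0,"hand":0.005},{"dx":0,"dy":0,"dz":0,"rx":0,"ry":0,"rz":0,"hand":0.005}]' 60
python3 -m pendant '[{"dx":0,"dy":0,"dz":0.001,"rx":0,"ry":0,"rz":0,"hand":0.005},{"dx":0,"dy":0,"dz":0.0005,"rx":0,"ry":0,"rz":0,"hand":0.005},{"dx":0,"dy":0,"dz":0,"rx":0,"ry":0,"rz":0,"hand":0.005},{"dx":0,"dy":0,"dz":0,"rx":0,"ry":0,"rz":0,"hand":0.005}]' 60
```

```text
clock: 7.68
position: [0.5829, -0.0202, 0.133]
ee_rot: [0.0, 0.709, 0.705, 0.0]
contact_force: [0.2, -0.5, 1.7]
width: 0.0156
gripper_force: 58.8
clock: 8.02
position: [0.5829, -0.0202, 0.1314]
ee_rot: [0.0, 0.709, 0.705, 0.0]
contact_force: [0.5, -0.1, 1.1]
width: 0.0158
gripper_force: 58.8
```

Contact has started. Going on to full depth.

```bash
python3 -m pendant '[{"dx":0,"dy":0,"dz":0.001,"rx":0,"ry":0,"rz":0,"hand":0.005},{"dx":0,"dy":0,"dz":0.0005,"rx":0,"ry":0,"rz":0,"hand":0.005},{"dx":0,"dy":0,"dz":0,"rx":0,"ry":0,"rz":0,"hand":0.005},{"dx":0,"dy":0,"dz":0,"rx":0,"ry":0,"rz":0,"hand":0.005}]' 60
python3 -m pendant '[{"dx":0,"dy":0,"dz":0.001,"rx":0,"ry":0,"rz":0,"hand":0.005},{"dx":0,"dy":0,"dz":0.0002,"rx":0,"ry":0,"rz":0,"hand":0.005},{"dx":0,"dy":0,"dz":0,"rx":0,"ry":0,"rz":0,"hand":0.005},{"dx":0,"dy":0,"dz":0,"rx":0,"ry":0,"rz":0,"hand":0.005}]' 60
```

```text
clock: 8.35
position: [0.583, -0.0202, 0.1307]
ee_rot: [0.001, 0.709, 0.705, 0.0]
contact_force: [0.5, 0.6, 5.6]
width: 0.0155
gripper_force: 59.4
clock: 8.68
position: [0.5831, -0.0203, 0.1303]
ee_rot: [0.001, 0.709, 0.705, 0.0]
contact_force: [-1.2, 0.7, 10.3]
width: 0.0156
gripper_force: 59.8
```

```bash
python3 -m pendant '[{"dx":0,"dy":0,"dz":-0.01,"rx":0,"ry":0,"rz":0,"hand":0.005},{"dx":0,"dy":0,"dz":-0.02,"rx":0,"ry":0,"rz":0,"hand":0.005},{"dx":0,"dy":0,"dz":-0.02,"rx":0,"ry":0,"rz":0,"hand":0.005},{"dx":0,"dy":0,"dz":-0.012,"rx":0,"ry":0,"rz":0,"hand":0.005},{"dx":-0.02,"dy":-0.0045,"dz":0,"rx":0,"ry":0,"rz":0,"hand":0.005},{"dx":-0.02,"dy":-0.0045,"dz":0,"rx":0,"ry":0,"rz":0,"hand":0.005},{"dx":-0.02,"dy":-0.0045,"dz":0,"rx":0,"ry":0,"rz":0,"hand":0.005},{"dx":-0.02,"dy":-0.0045,"dz":0,"rx":0,"ry":0,"rz":0,"hand":0.005},{"dx":-0.02,"dy":-0.0045,"dz":0,"rx":0,"ry":0,"rz":0,"hand":0.005},{"dx":-0.021,"dy":-0.004,"dz":0,"rx":0,"ry":0,"rz":0,"hand":0.005},{"dx":0,"dy":0,"dz":0,"rx":0,"ry":0,"rz":0,"hand":0.005},{"dx":0,"dy":0,"dz":0,"rx":0,"ry":0,"rz":0,"hand":0.005}]' 60
```

```text
clock: 9.68
position: [0.5547, -0.1416, 0.1902]
ee_rot: [-0.001, 0.71, 0.704, -0.0]
contact_force: [-0.2, 1.0, -0.3]
width: 0.0157
gripper_force: 58.6
```

```bash
python3 -m pendant '[{"dx":0,"dy":0.0015,"dz":0.01,"rx":0,"ry":0,"rz":0,"hand":0.005},{"dx":0,"dy":0,"dz":0.01,"rx":0,"ry":0,"rz":0,"hand":0.005},{"dx":0,"dy":0,"dz":0.006,"rx":0,"ry":0,"rz":0,"hand":0.005},{"dx":0,"dy":0,"dz":0.003,"rx":0,"ry":0,"rz":0,"hand":0.005},{"dx":0,"dy":0,"dz":0.002,"rx":0,"ry":0,"rz":0,"hand":0.005},{"dx":0,"dy":0,"dz":0.0015,"rx":0,"ry":0,"rz":0,"hand":0.005},{"dx":0,"dy":0,"dz":0,"rx":0,"ry":0,"rz":0,"hand":0.005},{"dx":0,"dy":0,"dz":0,"rx":0,"ry":0,"rz":0,"hand":0.005}]' 60
python3 -m pendant '[{"dx":0,"dy":0,"dz":0.001,"rx":0,"ry":0,"rz":0,"hand":0.005},{"dx":0,"dy":0,"dz":0.0005,"rx":0,"ry":0,"rz":0,"hand":0.005},{"dx":0,"dy":0,"dz":0,"rx":0,"ry":0,"rz":0,"hand":0.005},{"dx":0,"dy":0,"dz":0,"rx":0,"ry":0,"rz":0,"hand":0.005}]' 60
```

```text
clock: 10.35
position: [0.5569, -0.1407, 0.1584]
ee_rot: [0.0, 0.709, 0.705, 0.0]
contact_force: [-1.6, 0.3, 0.5]
width: 0.0154
gripper_force: 58.8
clock: 10.68
position: [0.5572, -0.141, 0.1569]
ee_rot: [0.0, 0.709, 0.705, 0.0]
contact_force: [-0.2, 0.6, 1.5]
width: 0.0159
gripper_force: 58.8
```

```bash
python3 -m pendant '[{"dx":0,"dy":0,"dz":0.001,"rx":0,"ry":0,"rz":0,"hand":0.005},{"dx":0,"dy":0,"dz":0.0007,"rx":0,"ry":0,"rz":0,"hand":0.005},{"dx":0,"dy":0,"dz":0,"rx":0,"ry":0,"rz":0,"hand":0.005},{"dx":0,"dy":0,"dz":0,"rx":0,"ry":0,"rz":0,"hand":0.005}]' 60
python3 -m pendant '[{"dx":0,"dy":0,"dz":0.001,"rx":0,"ry":0,"rz":0,"hand":0.005},{"dx":0,"dy":0,"dz":0.0002,"rx":0,"ry":0,"rz":0,"hand":0.005},{"dx":0,"dy":0,"dz":0,"rx":0,"ry":0,"rz":0,"hand":0.005},{"dx":0,"dy":0,"dz":0,"rx":0,"ry":0,"rz":0,"hand":0.005}]' 60
```

```text
clock: 11.02
position: [0.5573, -0.1411, 0.1557]
ee_rot: [0.001, 0.709, 0.705, 0.0]
contact_force: [-0.1, 1.3, 6.0]
width: 0.0158
gripper_force: 59.4
clock: 11.35
position: [0.5574, -0.1412, 0.1554]
ee_rot: [0.001, 0.709, 0.705, 0.0]
contact_force: [-1.8, 1.2, 9.0]
width: 0.0154
gripper_force: 59.7
```

```bash
python3 -m pendant '[{"dx":0,"dy":0,"dz":-0.015,"rx":0,"ry":0,"rz":0,"hand":0.005},{"dx":0,"dy":0,"dz":-0.02,"rx":0,"ry":0,"rz":0,"hand":0.005},{"dx":0,"dy":0,"dz":-0.02,"rx":0,"ry":0,"rz":0,"hand":0.005},{"dx":0,"dy":0,"dz":-0.02,"rx":0,"ry":0,"rz":0,"hand":0.005},{"dx":0,"dy":0,"dz":-0.02,"rx":0,"ry":0,"rz":0,"hand":0.005},{"dx":0,"dy":0,"dz":-0.02,"rx":0,"ry":0,"rz":0,"hand":0.005},{"dx":0,"dy":0,"dz":0,"rx":0,"ry":0,"rz":0,"hand":0.005}]' 60
python3 -m pendant '[{"dx":0.0145,"dy":-0.0185,"dz":0,"rx":0,"ry":0,"rz":0,"hand":0.005},{"dx":0.0145,"dy":-0.0185,"dz":0,"rx":0,"ry":0,"rz":0,"hand":0.005},{"dx":0.0145,"dy":-0.0185,"dz":0,"rx":0,"ry":0,"rz":0,"hand":0.005},{"dx":0.0145,"dy":-0.0185,"dz":0,"rx":0,"ry":0,"rz":0,"hand":0.005},{"dx":0.0145,"dy":-0.0185,"dz":0,"rx":0,"ry":0,"rz":0,"hand":0.005},{"dx":0.0135,"dy":-0.0175,"dz":0,"rx":0,"ry":0,"rz":0,"hand":0.005},{"dx":0,"dy":0,"dz":0,"rx":0,"ry":0,"rz":0,"hand":0.005},{"dx":0,"dy":0,"dz":0,"rx":0,"ry":0,"rz":0,"hand":0.005}]' 60
python3 - <<'E'
from h import *
d=manip.get_image("side");P=manip.get_state()["position"];print(P)
f=d["frame"][:,:,::-1].copy()
print((proj(d,[[P[0],P[1],P[2]-.0835],[.447,-.055,.154]])-[200,130]+.5)*5)
cv2.imwrite("pics/s2.png",cv2.resize(f[130:230,200:320],None,fx=5,fy=5,interpolation=cv2.INTER_CUBIC))
E
```

```text
clock: 11.93
position: [0.5591, -0.1421, 0.2726]
ee_rot: [0.004, 0.709, 0.705, 0.001]
contact_force: [1.0, 0.1, 0.0]
width: 0.0154
gripper_force: 58.7
clock: 12.6
position: [0.4464, -0.0539, 0.268]
ee_rot: [0.0, 0.709, 0.705, -0.0]
contact_force: [0.1, 0.0, -0.9]
width: 0.0158
gripper_force: 58.7
[ 0.44737945 -0.05446211  0.26813298]
[[256.38749225 308.35536815]
 [258.82754022 372.19291662]]
```

View pics/s2.png

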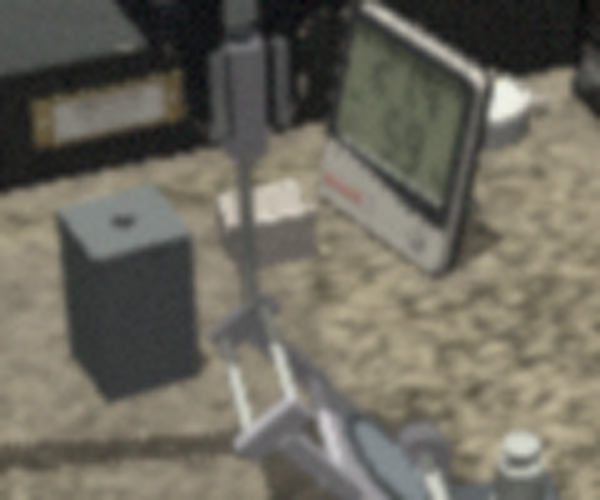

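Side crop: the fork's middle is about (258,370), as predicted. The shaft runs from about (245,155) to the tip near (252,305), a few crop pixels left of the prediction. I'll check this numerically before lowering.

Run:
```python
from h import *
P=manip.get_state()["position"]
F=np.mean([manip.get_image("side")["frame"] for _ in range(3)],0);d=manip.get_image("side")
h=np.array([0,.01,.02,.03,.04,.05,.06,.07,.085])
p=proj(d,np.array([[P[0],P[1],P[2]-.0835+a] for a in h]));print(np.round(p,1))
g=F.mean(2)
for r in range(160,192,3): print(r,np.round(g[r:r+3,240:262].mean(0)).astype(int))
```

```text
[[250.8 191.2]
 [250.6 187. ]
 [250.4 182.7]
 [250.2 178.4]
 [250.  174.1]
 [249.8 169.7]
 [249.6 165.3]
 [249.4 160.8]
 [249.1 153.9]]
160 [119 119 121 125 129 125 111  98  90  84  85  92 100 111 122 129 130 131
 132 136 137 132]
163 [134 138 137 132 125 123 125 121 100  85  86 104 122 132 137 135 131 134
 137 136 139 139]
166 [135 135 129 119 120 131 141 141 115  91  91 120 154 171 179 182 181 191
 190 175 157 150]
169 [110 115 120 138 178 189 186 177 140 100  94 133 178 189 189 192 192 192
 192 187 169 157]
172 [136 135 131 116 133 176 187 182 152 106  91 122 167 179 175 165 156 148
 148 142 129 115]
175 [131 127 122 111 101 110 104 106 102  89  83  86  97 102 102 101 101 100
 100 100  99  98]
178 [124 123 123 118 107  93  89  93  92  85  81  83  93  98 100  99  98  97
  97  97  98  99]
181 [128 133 137 138 133 127 115 100  93  85  83  84  94 102 105 111 116 121
 125 126 127 123]
184 [136 139 141 139 136 134 129 122 114  98  90  93 108 123 127 131 135 139
 142 142 137 128]
187 [136 140 139 134 130 128 126 125 119 104  97  96 102 114 119 120 121 124
 133 139 135 124]
190 [130 136 135 135 132 128 125 120 113 101  93  94 103 107 101 105 117 125
 128 127 123 119]
```

```bash
python3 -m pendant '[{"dx":0,"dy":0,"dz":0.008,"rx":0,"ry":0,"rz":0,"hand":0.005},{"dx":0,"dy":0,"dz":0.008,"rx":0,"ry":0,"rz":0,"hand":0.005},{"dx":0,"dy":0,"dz":0.005,"rx":0,"ry":0,"rz":0,"hand":0.005},{"dx":0,"dy":0,"dz":0.004,"rx":0,"ry":0,"rz":0,"hand":0.005},{"dx":0,"dy":0,"dz":0.004,"rx":0,"ry":0,"rz":0,"hand":0.005},{"dx":0,"dy":0,"dz":0,"rx":0,"ry":0,"rz":0,"hand":0.005}]' 60
python3 -m pendant '[{"dx":0,"dy":0,"dz":0.004,"rx":0,"ry":0,"rz":0,"hand":0.005},{"dx":0,"dy":0,"dz":0.004,"rx":0,"ry":0,"rz":0,"hand":0.005},{"dx":0,"dy":0,"dz":0,"rx":0,"ry":0,"rz":0,"hand":0.005}]' 60
```

```text
clock: 13.35
position: [0.4468, -0.0542, 0.2386]
ee_rot: [-0.001, 0.709, 0.705, -0.001]
contact_force: [0.4, 0.5, -1.3]
width: 0.0151
gripper_force: 58.8
clock: 13.6
position: [0.447, -0.0542, 0.231]
ee_rot: [-0.0, 0.709, 0.705, -0.0]
contact_force: [-0.1, -1.3, -1.3]
width: 0.0158
gripper_force: 58.8
```

```bash
python3 -m pendant '[{"dx":0,"dy":0,"dz":0.004,"rx":0,"ry":0,"rz":0,"hand":0.005},{"dx":0,"dy":0,"dz":0.004,"rx":0,"ry":0,"rz":0,"hand":0.005},{"dx":0,"dy":0,"dz":0.004,"rx":0,"ry":0,"rz":0,"hand":0.005},{"dx":0,"dy":0,"dz":0,"rx":0,"ry":0,"rz":0,"hand":0.005},{"dx":0,"dy":0,"dz":0,"rx":0,"ry":0,"rz":0,"hand":0.005}]' 60
python3 - <<'E'
from h import *
d=manip.get_image("side");P=manip.get_state()["position"];print(P)
f=d["frame"][:,:,::-1].copy()
cv2.imwrite("pics/s3.png",cv2.resize(f[150:230,220:300],None,fx=7,fy=7,interpolation=cv2.INTER_CUBIC))
E
```

```text
clock: 14.02
position: [0.4472, -0.0542, 0.2193]
ee_rot: [-0.0, 0.709, 0.705, -0.0]
contact_force: [-0.7, 0.2, -0.4]
width: 0.016
gripper_force: 58.8
[ 0.44739588 -0.05431306  0.21961093]
```

View pics/s3.png

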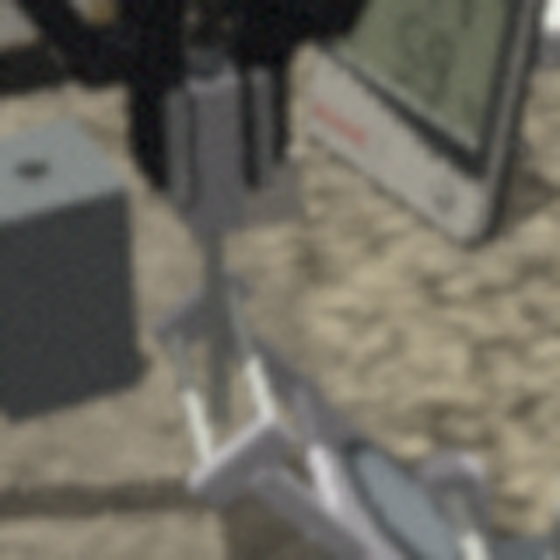

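The shaft (column ~215) hangs between the two bars (~195 and ~250), so I'll start the swing.

```bash
python3 -m pendant '[{"dx":-0.0004,"dy":0.002,"dz":-0.0005,"rx":0,"ry":0,"rz":0,"hand":0.005},{"dx":-0.0006,"dy":0.003,"dz":-0.001,"rx":0,"ry":0,"rz":0,"hand":0.005},{"dx":-0.001,"dy":0.005,"dz":-0.002,"rx":0,"ry":0,"rz":0,"hand":0.005},{"dx":-0.001,"dy":0.005,"dz":-0.002,"rx":0,"ry":0,"rz":0,"hand":0.005},{"dx":-0.001,"dy":0.005,"dz":-0.002,"rx":0,"ry":0,"rz":0,"hand":0.005},{"dx":-0.001,"dy":0.005,"dz":-0.002,"rx":0,"ry":0,"rz":0,"hand":0.005},{"dx":-0.001,"dy":0.005,"dz":-0.002,"rx":0,"ry":0,"rz":0,"hand":0.005},{"dx":-0.001,"dy":0.005,"dz":-0.002,"rx":0,"ry":0,"rz":0,"hand":0.005},{"dx":-0.001,"dy":0.005,"dz":-0.002,"rx":0,"ry":0,"rz":0,"hand":0.005},{"dx":-0.001,"dy":0.004,"dz":-0.002,"rx":0,"ry":0,"rz":0,"hand":0.005},{"dx":-0.001,"dy":0.003,"dz":-0.002,"rx":0,"ry":0,"rz":0,"hand":0.005},{"dx":0,"dy":0,"dz":0,"rx":0,"ry":0,"rz":0,"hand":0.005}]' 60
python3 -c "
from h import *
P=manip.get_state()['position'];d=P[:2]-[.5226,-.071];print(P,d@[.978,-.208],d@[.208,.978])"
```

```text
clock: 15.07
position: [0.4955, -0.065, 0.2396]
ee_rot: [0.001, 0.709, 0.705, 0.0]
contact_force: [0.1, -0.7, -0.7]
width: 0.016
gripper_force: 58.7
[ 0.49546187 -0.06497969  0.23956299] -0.02779331854156323 0.0002431363469969225
```

```bash
python3 -m pendant '[{"dx":-0.0006,"dy":0.003,"dz":-0.001,"rx":0,"ry":0,"rz":0,"hand":0.005},{"dx":-0.0006,"dy":0.003,"dz":-0.001,"rx":0,"ry":0,"rz":0,"hand":0.005},{"dx":-0.0006,"dy":0.003,"dz":-0.001,"rx":0,"ry":0,"rz":0,"hand":0.005},{"dx":-0.0006,"dy":0.003,"dz":-0.001,"rx":0,"ry":0,"rz":0,"hand":0.005},{"dx":-0.0006,"dy":0.003,"dz":-0.001,"rx":0,"ry":0,"rz":0,"hand":0.005},{"dx":-0.0005,"dy":0.0025,"dz":0,"rx":0,"ry":0,"rz":0,"hand":0.005},{"dx":-0.0005,"dy":0.0025,"dz":0,"rx":0,"ry":0,"rz":0,"hand":0.005},{"dx":-0.0004,"dy":0.002,"dz":0,"rx":0,"ry":0,"rz":0,"hand":0.005},{"dx":-0.0002,"dy":0.001,"dz":0,"rx":0,"ry":0,"rz":0,"hand":0.005},{"dx":0,"dy":0,"dz":0,"rx":0,"ry":0,"rz":0,"hand":0.005},{"dx":0,"dy":0,"dz":0,"rx":0,"ry":0,"rz":0,"hand":0.005}]' 60
python3 - <<'E'
from h import *
P=manip.get_state()['position'];d=P[:2]-[.5226,-.071];print(P,d@[.978,-.208],d@[.208,.978])
from scipy.optimize import brentq
x=d@[.978,-.208];ph=brentq(lambda f:-.12*np.sin(f)+.011*np.cos(f)-.0055-x,-.3,.7);print("phi",ph)
S=manip.get_image("side");T=manip.get_image("top")
X=np.array([.978,-.208,0]);Y=np.array([.208,.978,0]);H=np.array([.5226,-.071,.062])
def pts(f):
    ex=X*np.cos(f)+np.array([0,0,1])*np.sin(f);ez=-X*np.sin(f)+np.array([0,0,1])*np.cos(f)
    return [H+ez*.12+ex*s*.011+Y*y for s in(-1,1) for y in(-.037,.037)]
f=S["frame"][140:240,210:330,::-1]
for n,v in(("phi",ph),("0",0)): print(n,np.round((proj(S,pts(v))-[210,140]+.5)*5-.5))
cv2.imwrite("pics/s4.png",cv2.resize(f,None,fx=5,fy=5,interpolation=cv2.INTER_CUBIC))
E
```

```text
clock: 15.98
position: [0.5173, -0.0693, 0.2441]
ee_rot: [-0.0, 0.709, 0.705, -0.0]
contact_force: [-1.0, -0.2, -0.2]
width: 0.0154
gripper_force: 58.7
[ 0.51726201 -0.06929039  0.24411455] -0.005576155122535614 0.0005616957129935772
phi 0.09204317829927422
phi [[362. 304.]
 [326. 201.]
 [417. 293.]
 [378. 190.]]
0 [[390. 298.]
 [352. 194.]
 [445. 291.]
 [404. 188.]]
```

View pics/s4.png

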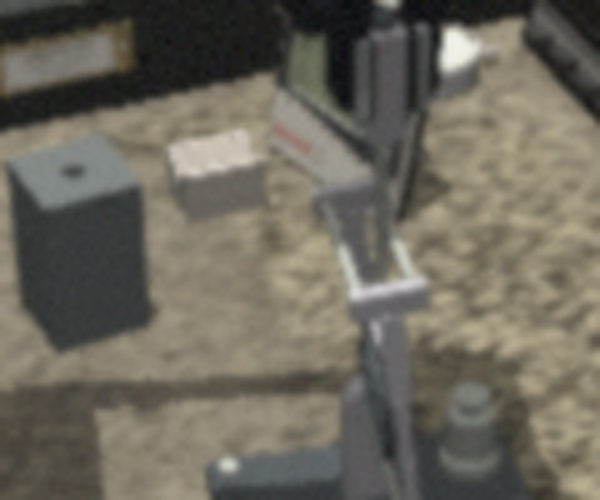

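The flap follows. The near cheek is centred at about (390,295), which matches a lean of 0.09 rad. Easing it up the rest of the way.

```bash
python3 -m pendant '[{"dx":-0.0002,"dy":0.001,"dz":0,"rx":0,"ry":0,"rz":0,"hand":0.005},{"dx":-0.0002,"dy":0.001,"dz":0,"rx":0,"ry":0,"rz":0,"hand":0.005},{"dx":-0.0002,"dy":0.001,"dz":0,"rx":0,"ry":0,"rz":0,"hand":0.005},{"dx":-0.0002,"dy":0.001,"dz":0,"rx":0,"ry":0,"rz":0,"hand":0.005},{"dx":-0.0002,"dy":0.001,"dz":0,"rx":0,"ry":0,"rz":0,"hand":0.005},{"dx":-0.0002,"dy":0.0008,"dz":0,"rx":0,"ry":0,"rz":0,"hand":0.005},{"dx":-0.0002,"dy":0.0007,"dz":0,"rx":0,"ry":0,"rz":0,"hand":0.005},{"dx":-0.0001,"dy":0.0006,"dz":0,"rx":0,"ry":0,"rz":0,"hand":0.005},{"dx":-0.0001,"dy":0.0005,"dz":0,"rx":0,"ry":0,"rz":0,"hand":0.005},{"dx":-0.0001,"dy":0.0004,"dz":0,"rx":0,"ry":0,"rz":0,"hand":0.005},{"dx":0,"dy":0,"dz":0,"rx":0,"ry":0,"rz":0,"hand":0.005},{"dx":0,"dy":0,"dz":0,"rx":0,"ry":0,"rz":0,"hand":0.005}]' 60
cat > look.py <<'E'
from h import *
import sys
P=manip.get_state()['position'];d=P[:2]-[.5226,-.071];x=d@[.978,-.208];print(P,x,d@[.208,.978],"phi~",(.0055-x)/.12)
X=np.array([.978,-.208,0]);Y=np.array([.208,.978,0]);H=np.array([.5226,-.071,.062])
def pts(f):
    ex=X*np.cos(f)+np.array([0,0,1])*np.sin(f);ez=-X*np.sin(f)+np.array([0,0,1])*np.cos(f)
    return [H+ez*.12+ex*s*.011+Y*y for s in(-1,1) for y in(-.037,.037)]
S=manip.get_image("side");f=S["frame"][160:230,260:330,::-1]
for v in(.1,.05,0,-.05,-.09): q=(proj(S,pts(v))-[260,160]+.5)*8-.5;print(v,np.round(q[[0,2]]),"ctr",np.round((q[0]+q[2])/2))
cv2.imwrite(sys.argv[1],cv2.resize(f,None,fx=8,fy=8,interpolation=cv2.INTER_CUBIC))
E
python3 look.py pics/s5.png
```

```text
clock: 17.08
position: [0.5253, -0.0711, 0.2442]
ee_rot: [0.0, 0.709, 0.705, -0.0]
contact_force: [0.1, 1.0, -0.1]
width: 0.0159
gripper_force: 58.7
[ 0.52528503 -0.07107296  0.24418402] 0.0026411352118902456 0.0004871329504103044 phi~ 0.023823873234247953
0.1 [[176. 328.]
 [264. 310.]] ctr [220. 319.]
0.05 [[200. 322.]
 [288. 307.]] ctr [244. 314.]
0 [[224. 316.]
 [312. 306.]] ctr [268. 311.]
-0.05 [[248. 312.]
 [336. 305.]] ctr [292. 309.]
-0.09 [[268. 309.]
 [355. 305.]] ctr [312. 307.]
```

View pics/s5.png

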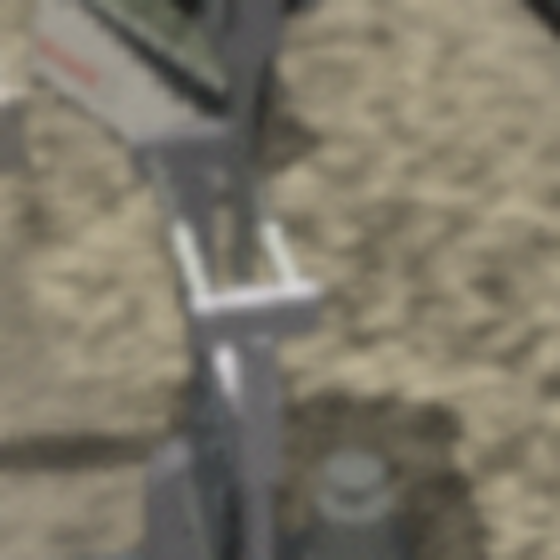

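The near cheek is centred at about (257,312), which reads as a lean of about 0.023 rad and agrees with the tool reading. I'll make one last small nudge.

```bash
python3 -m pendant '[{"dx":-0.0001,"dy":0.0004,"dz":0,"rx":0,"ry":0,"rz":0,"hand":0.005},{"dx":-0.0001,"dy":0.0004,"dz":0,"rx":0,"ry":0,"rz":0,"hand":0.005},{"dx":-0.0001,"dy":0.0004,"dz":0,"rx":0,"ry":0,"rz":0,"hand":0.005},{"dx":0,"dy":0.0003,"dz":0,"rx":0,"ry":0,"rz":0,"hand":0.005},{"dx":0,"dy":0,"dz":0,"rx":0,"ry":0,"rz":0,"hand":0.005},{"dx":0,"dy":0,"dz":0,"rx":0,"ry":0,"rz":0,"hand":0.005},{"dx":0,"dy":0,"dz":0,"rx":0,"ry":0,"rz":0,"hand":0.005},{"dx":0,"dy":0,"dz":0,"rx":0,"ry":0,"rz":0,"hand":0.005},{"dx":0,"dy":0,"dz":0,"rx":0,"ry":0,"rz":0,"hand":0.005},{"dx":0,"dy":0,"dz":0,"rx":0,"ry":0,"rz":0,"hand":0.005},{"dx":0,"dy":0,"dz":0,"rx":0,"ry":0,"rz":0,"hand":0.005},{"dx":0,"dy":0,"dz":0,"rx":0,"ry":0,"rz":0,"hand":0.005}]' 60
python3 look.py pics/s6.png
```

```text
clock: 18.13
position: [0.5268, -0.0714, 0.2442]
ee_rot: [0.0, 0.709, 0.705, -0.0]
contact_force: [1.0, 0.6, -0.9]
width: 0.0158
gripper_force: 58.7
[ 0.52679228 -0.07135478  0.24417645] 0.0041738432860429185 0.000525015513792391 phi~ 0.011051305949642343
0.1 [[176. 328.]
 [264. 310.]] ctr [220. 319.]
0.05 [[200. 322.]
 [288. 307.]] ctr [244. 314.]
0 [[224. 316.]
 [312. 306.]] ctr [268. 311.]
-0.05 [[248. 312.]
 [336. 305.]] ctr [292. 309.]
-0.09 [[268. 309.]
 [355. 305.]] ctr [312. 307.]
```

View pics/s6.png

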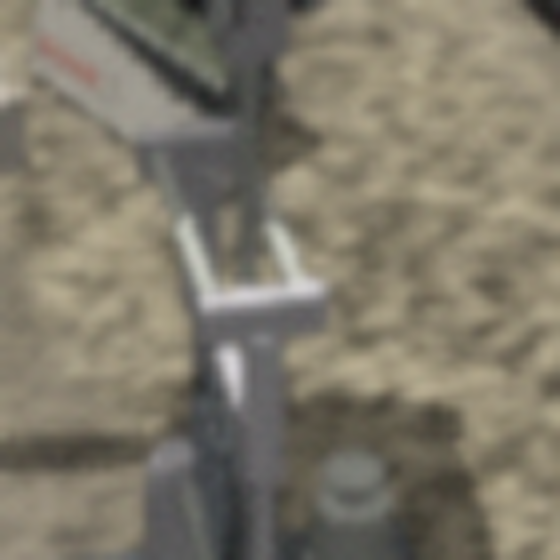

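The near cheek has moved to about (263,312), so the lean is now about 0.01 rad. The flap still rests on the stylus and is still.

```bash
python3 -c "
from rig import manip
print(manip.sign_off())"
```

```text
the job is handed in; nothing more can be done
None
```

I pressed both gauge feet to the stop, short then tall, then swung the flap to about 0.01 rad short of upright, where it rests still against the gripped stylus between the bars. I handed the job in at about 18 s of the 58 s allowed, and no verdict was returned.

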